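# Touch-open the wide box

### The arm

A 6-joint arm with a two-finger parallel gripper is mounted at the origin on a cart in front of the work surface, level with it; the furniture and walls round the work are solid. World frame = base frame: x ahead of the robot, y to its left, z up, the work surface at z = 0. Lengths are in mm, angles in rad, forces in N, time in s.
With the tool pointing down it reaches from about 400 to 925 mm from the base axis. Payload 12.5 kg.
Tool frame: the origin (TCP) lies midway between the tips of the shut fingers; the grasp point (between the pads) lies 19 mm behind it; z points along the fingers, y is the line along which they close (so a half turn about z gives the same grasp; the last joint's range is limited). The gripper opens to 95 mm and grips with 3 to 60 N. Pads are 20 mm wide; open, the fingers measure 119 mm over their backs; the gripper's body (75 mm by 180 mm) begins 59 mm behind the grasp point.
Start: joints at [-1.222, 0.491, 1.559, -0, 1.092, -0.106], TCP at [274.576, -561.476, 214.661] pointing down, gripper open.
Joint ranges: [-3.1, 3.1], [-0.84, 2.19], [0.05, 2.79], [-1.13, 4.28], [0.06, 2.93], [-2.69, 2.69]. Speed limits (rad/s): [2.22, 2.22, 2.79, 3.14, 3.14, 3.14].

### API

Orientations are given as [roll, pitch, yaw] about the fixed x, y, z axes, in that order (R = Rz(yaw) Ry(pitch) Rx(roll)).
In Python, from cell import env gives the robot as it stands.
- The arm moves only by the tool arm_command, never from a script. Its argument "targets" is a list of rows, each a list of 5 numbers: the shift along the tool's x, y, z in mm, then the turn about the tool's z in degrees, then the opening, from 0 (shut) to 1 (fully open). In form: [[tx, ty, tz, roll, fingers], ...]. A call has 1 to 5 rows; each row is the pose to reach, as a shift and turn from the pose commanded when the call began, along the tool's axes at that moment; what a row does not reach only later rows make up. A row lasts 1/10 s, in which the tool goes at most 50 mm and 8.59 degrees, less where a joint would pass 70% of its speed; a pose out of reach is approached as far as the arm can. A call with a gripper value outside its range is refused whole. The fingers move at their own pace and stop on an object; the grip force is fixed at half the most. Time passes only in rows, so rows that repeat a pose let the fingers close. It gives the time, the measured TCP pose, the force, the opening and the grip force at its end, in the units of the state.
- env.state(): the state, without advancing time (a new reading comes with each control period).
- env.read_camera(name): name is "scene" or "side" or "wrist"; returns a dict with "frame" (420x560x3 uint8, red, green, blue), "vertical_fov" (degrees; the focal length in pixels is half the picture's height over the tangent of half this angle, whatever the lens; pixels are square), "cx", "cy" (the principal point, pixels), "world_from_camera" (4x4, takes a point from camera to world coordinates); the wrist camera has in their place "hand_eye" (4x4, takes a point from camera to tool coordinates, whose origin is the TCP and whose axes are the flange's). Camera axes: x right, y down, z forward; pixel columns grow to the right and rows downward; lengths in mm; the calibration is good to about 2 mm. A picture is of the moment at which its call begins: read the wrist's pose just before it. There is no depth.
- env.job_done(): hands the job in; it is judged then, once.
The state is a dict: "t": time; "joints": joint angles; "qvel": joint speeds; "tau": joint torques, N m; "eef_pos": TCP position; "tcp_rot": TCP orientation; "ft_force": force on the tool from outside, world axes, zero at the start; "moment": the same for the moment, N m; "opening": opening from 0.0 (shut) to 1.0 (fully open); "grip_force": force on a finger pad.
Only numpy, scipy, OpenCV 4.12 (cv2) and the standard library are available. Lean on these libraries where they do the work, as an engineer would, in place of code of your own. Each camera call takes 0.05 s, during which the arm holds its last target. There are 200 camera calls.

### The job

I need the matches from the wider of the two wooden boxes with push-to-open lids. Gently press the front of its lid down with your fingertips until the catch lets go, let the lid spring half open by itself, then push its front edge on up and back until it stands upright, and come away. Do not grip or force the lid, leave the narrow box shut, and leave everything else where it stands.

Things in the scene. Friction and masses are not known exactly. Their poses are not given: they have to be found in the camera images.
- wide_box: The wide wooden box, fixed to the worktop: 120 mm deep (its x), 190 mm wide (its y), walls 8 mm thick and 50 mm high, open on top under its lid; a matchbox (22 mm high) lies inside. Origin: centre of its underside. Its x axis points from its front to its hinge side, z up. The two boxes change places from start to start.
- wide_lid (a joint): Lid angle of the wide box, rad: 0 shut and latched, negative pressed down (stop -0.085), positive swung up and back, 1.57 upright, stop 1.75. A touch catch (its striker hangs 25 mm below the lid, 22 mm from its left end) lets go when the front edge is pressed down 7 mm (6 N there, more nearer the hinge); as the finger rises a spring lifts the lid to about 1 rad (edge 90 mm up). A stiff hinge (0.15 N m) then holds it where pushed.
- wide_lid_hinge (a point): Middle of the hinge line of the wide box's lid, at the level of the shut lid's underside: 53 mm behind the box's centre, 60 mm above the worktop. The hinge runs along the box's y. The ajar lid swings on easily if its front edge is pushed up and back round this line with the last 20 mm of the fingers, so that the hand stays above the rising edge.
- wide_lid_edge (a point): Middle of the upper front edge of the wide box's lid, moving with it; shut: 57 mm in front of the box's centre, 74 mm above the worktop. The lid is a flat board without handle, 14 mm thick, 110 mm from hinge to front edge, 190 mm wide; shut, its underside is 60 mm above the worktop, 10 mm above the walls. (c1: its top board, c2: underside, c3: 12 mm front strip.)
- narrow_box: The narrow wooden box, fixed to the worktop: 120 mm deep (its x), 120 mm wide (its y), walls 8 mm thick and 50 mm high, open on top under its lid; empty. Origin: centre of its underside. Its x axis points from its front to its hinge side, z up. The two boxes change places from start to start.
- narrow_lid (a joint): Lid angle of the narrow box, rad: 0 shut and latched, negative pressed down (stop -0.085), positive swung up and back, 1.57 upright, stop 1.75. A touch catch (its striker hangs 25 mm below the lid, 22 mm from its left end) lets go when the front edge is pressed down 7 mm (6 N there, more nearer the hinge); as the finger rises a spring lifts the lid to about 1 rad (edge 90 mm up). A stiff hinge (0.15 N m) then holds it where pushed.
- narrow_lid_hinge (a point): Middle of the hinge line of the narrow box's lid, at the level of the shut lid's underside: 53 mm behind the box's centre, 60 mm above the worktop. The hinge runs along the box's y. The ajar lid swings on easily if its front edge is pushed up and back round this line with the last 20 mm of the fingers, so that the hand stays above the rising edge.
- narrow_lid_edge (a point): Middle of the upper front edge of the narrow box's lid, moving with it; shut: 57 mm in front of the box's centre, 74 mm above the worktop. The lid is a flat board without handle, 14 mm thick, 110 mm from hinge to front edge, 120 mm wide; shut, its underside is 60 mm above the worktop, 10 mm above the walls. (c1: its top board, c2: underside, c3: 12 mm front strip.)
- salt_shaker: small glass and metal salt shaker, 44 x 44 x 90 mm; loose, to be left alone. Origin: centre of its underside.
- tablespoon: steel tablespoon lying flat, 191 x 38 x 13 mm; loose, to be left alone. Origin: centre of its underside.
- mug: two-tone mug, 90 x 122 x 105 mm; loose, to be left alone. Origin: centre of its underside.
- vinegar: square glass bottle with a cork, 66 x 65 x 136 mm; loose, to be left alone. Origin: centre of its underside.
- pepper_mill: turned wooden pepper mill, 58 x 58 x 170 mm; loose, to be left alone. Origin: centre of its underside.
- honey: honey jar with a dark lid, 65 x 65 x 86 mm; loose, to be left alone. Origin: centre of its underside.
- soap: bottle of dish soap, 48 x 66 x 199 mm, standing below a wall cupboard (fixed: front at x = 0.63 to 0.67, y = -0.6 to -0.15, underside 0.49 m up; keep the wrist clear of it); loose, to be left alone. Origin: centre of its underside.
- matches: kitchen matchbox, 65 x 110 x 22 mm, lying inside the wide box; loose, to be left alone. Origin: centre of its underside.

How it is judged (in metres and radians):
On the way, in this order (a step that is already met when the one before it is completed fails the run):
1. the wide lid is pressed down at its front (value of joint wide_lid below -0.04 rad), for 0.02 s.
2. the catch has let go and the wide lid stands half open (0.75 to 1.2 rad), pushed up by nothing but its spring (value of joint wide_lid between 0.75 and 1.2 rad and not (contact force between the fingers and wide_lid_c2 above 0.3 N) and not (contact force between the fingers and wide_lid_c3 above 0.3 N)), for 0.2 s.
3. the wide lid is pushed up to stand upright (over 1.4 rad) (value of joint wide_lid above 1.4 rad), for 0.2 s.
At the end, for the whole second after the job is handed in: The wide box's lid stands open by more than 1.4 rad (80 degrees) and at rest, the narrow box's lid is still shut (within 0.05 rad), and every loose thing is within 30 mm of where it stood (value of joint wide_lid above 1.4 rad and velocity of joint wide_lid between -0.1 and 0.1 rad/s and value of joint narrow_lid between -0.03 and 0.05 rad and distance of each of salt_shaker, tablespoon, mug, vinegar, pepper_mill, honey, soap, matches from where it was at the start of the episode below 0.03 m); the robot touches nothing.
It fails at once if the wide lid is gripped: its top and its underside or front edge are held at once while it is open (value of joint wide_lid above 0.2 rad and contact force between the fingers and wide_lid_c1 above 0.5 N and (contact force between the fingers and wide_lid_c2 above 0.5 N or contact force between the fingers and wide_lid_c3 above 0.5 N)).
It fails at once if the wide lid is forced (over 40 N by the fingers) (contact force between the fingers and wide_lid above 40 N).
It fails at once if the narrow box's lid is released (value of joint narrow_lid above 0.1 rad).
It fails at once if a loose thing is moved by more than 30 mm, or lifted (distance of any of salt_shaker, tablespoon, mug, vinegar, pepper_mill, honey, soap, matches from where it was at the start of the episode above 0.03 m).
It also fails if it takes over 40 s, if anything falls off the work surface, if the arm or the gripper's body presses on something with over 40 N, if the wrist force passes 120 N, or if a joint passes its speed limit or range.

## Working session

There is one attempt and no reset: what is moved stays moved. The work goes in short steps, Python scripts to look and compute and a tool call to move; the robot and the scene stay as the last step left them, time stands still between calls to the robot, and variables do not carry over. Pictures are saved under pics/ and viewed, at most 10 in all, crops included, and the job is handed in when it is done.

Besides the shell and the picture viewer there is one more tool, called after ">>>" as name(argument=value, ...) on one line, values as JSON. arm_command: Moves the arm, as the interface text tells. Its arguments: {"type":"object","properties":{"targets":{"type":"array","items":{"type":"array","items":{"type":"number"}}}},"required":["targets"]}

```bash
mkdir -p pics
python3 - <<'E'
from cell import env
import cv2,numpy as np
np.set_printoptions(precision=3,suppress=True)
s=env.state();print(s['t'],s['eef_pos'],s['tcp_rot'])
for n in ['scene','side']:
    c=env.read_camera(n);cv2.imwrite(f'pics/{n}0.png',c['frame'][:,:,::-1]);print(n,c['vertical_fov'],c['cx'],c['cy'],c['world_from_camera'])
E
```

```text
0.0 [ 274.508 -561.22   214.069] [-3.141 -0.     0.455]
scene 50.75060012865464 278.28767175867125 210.98561922505002 [[  -0.409   -0.445    0.797 -435.088]
 [  -0.912    0.187   -0.364  590.156]
 [   0.013   -0.876   -0.483  675.606]
 [   0.       0.       0.       1.   ]]
side 44.26502826468167 272.256791867901 205.43056776545714 [[    0.832    -0.297     0.469  -233.338]
 [   -0.555    -0.45      0.7   -1022.189]
 [    0.003    -0.842    -0.539   960.06 ]
 [    0.        0.        0.        1.   ]]
```

View pics/scene0.png

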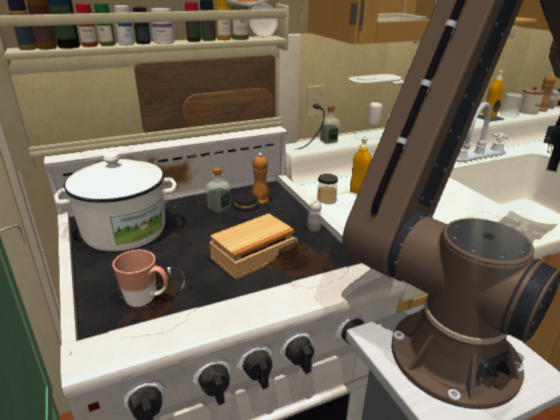

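View pics/side0.png

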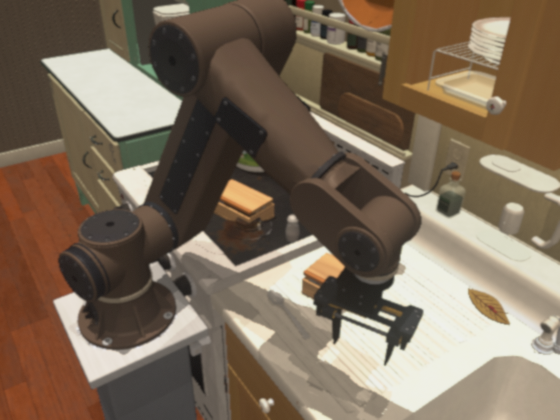

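The scene view shows a box on the hob at about (252,240). The side view shows it at (240,200), with a second box half hidden by the arm at (325,275). I'll enlarge both boxes to measure their corners.

Run:
```python
import cv2,numpy as np
a=cv2.imread('pics/scene0.png')[205:285,195:335];b=cv2.imread('pics/side0.png')
b1=b[165:245,200:310];b2=b[245:345,270:400]
f=lambda i,w,h:cv2.resize(i,(w,h),interpolation=cv2.INTER_CUBIC)
A=f(a,560,320)   # x4
B=f(b1,440,320)[:, :240+200]
C=f(b2,520,400)
o=np.zeros((600,800,3),np.uint8)
o[:280,:490]=f(a,490,280)      #3.5
o[300:580,:385]=f(b1,385,280)  #3.5
o[200:500,400:790]=f(b2,390,300) #3
cv2.imwrite('pics/crops.png',o)
```

```text
(no output)
```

View pics/crops.png

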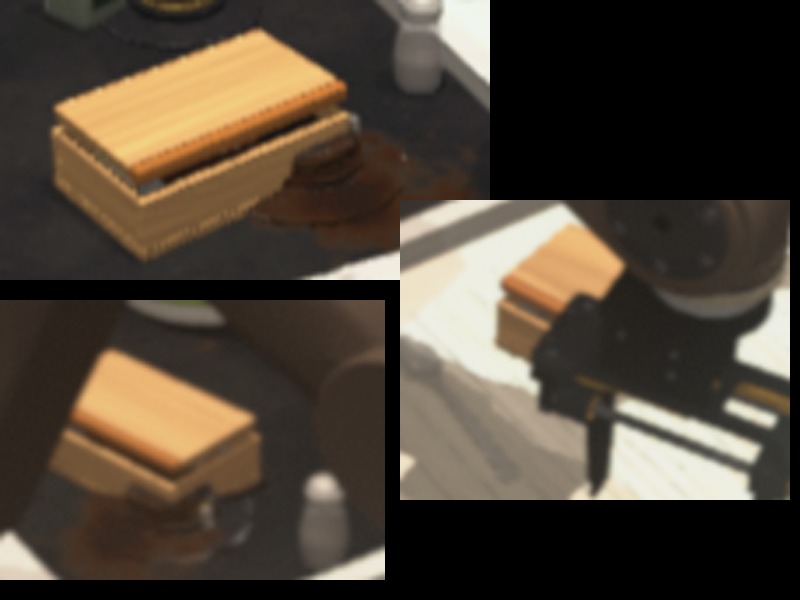

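The crop shows the hob box with its front strip (orange) facing the robot. The four lid-top corners in the scene crop are at about (55,107), (262,28), (346,84) and (130,168). I'll cast rays onto z = 74 to measure the width.

```bash
cat > h.py <<'E'
from cell import env
import cv2,numpy as np
np.set_printoptions(precision=1,suppress=True)
def ray(c,uv,z):
    f=c['frame'].shape[0]/2/np.tan(np.radians(c['vertical_fov']/2))
    T=c['world_from_camera'];d=T[:3,:3]@np.array([(uv[0]-c['cx'])/f,(uv[1]-c['cy'])/f,1]);p=T[:3,3]
    return p+d*(z-p[2])/d[2]
E
python3 - <<'E'
from h import *
c=env.read_camera('scene');s=env.read_camera('side')
P=np.array([ray(c,(195+u/3.5-.4,205+v/3.5-.4),74) for u,v in [(55,105),(262,28),(346,83),(130,168)]])
print(P);print([np.linalg.norm(P[i]-P[(i+1)%4]) for i in range(4)])
e=P[2]-P[3];print('yaw of y axis line',np.degrees(np.arctan2(e[1],e[0])), np.degrees(np.arctan2(*(P[1]-P[0])[1::-1])),np.degrees(np.arctan2(*(P[1]-P[2])[1::-1])),np.degrees(np.arctan2(*(P[0]-P[3])[1::-1])))
print('centre',P.mean(0))
print('side', [ray(s,(200+u/3.5-.4,165+(v-300)/3.5-.4),74) for u,v in [(110,350),(258,420),(185,466)]])
print('other',[ray(s,(270+(u-400)/3-.4,245+(v-200)/3-.4),74) for u,v in [(503,283),(570,227)]])
# small-things positions z=0
print('shaker base', ray(c,(315,230),0),'mug',ray(c,(140,302),0))
E
```

```text
[[510.8 348.3  74. ]
 [558.5 163.5  74. ]
 [455.8 138.7  74. ]
 [412.2 324.4  74. ]]
[np.float64(190.84132032161597), np.float64(105.60302234245984), np.float64(190.73624146002837), np.float64(101.51623160214623)]
yaw of y axis line -76.76143891852881 -75.53425038822188 13.549896374902444 13.597031924283112
centre [484.3 243.7  74. ]
side [array([513.6, 349.5,  74. ]), array([562.9, 159.9,  74. ]), array([465.3, 131.2,  74. ])]
other [array([ 425.7, -190.8,   74. ]), array([ 525.5, -160.7,   74. ])]
shaker base [532.1  29.1   0. ] mug [408.8 549.4   0. ]
```

The hob box measures 191 mm, so it is the wide one. Its yaw is about 13.7°, the front edge is near (431,230) and the hinge is near (537,255.5). I'll move there with the fingers shut and the tool turned to the box's yaw, staying outside the minimum reach.

>>> arm_command(targets=[[40, -4, -5, 3, 0], [85, -9, -10, 6, 0], [130, -14, -10, 9, 0], [175, -19, -10, 12, 0], [206, -23, -10, 12.3, 0]])

```text
t: 0.7
eef_pos: [451.6, -448.5, 224.6]
tcp_rot: [-3.141, -0.0, 0.239]
ft_force: [-1.0, -0.2, 0.3]
opening: 0.634
grip_force: 0.0
```

>>> arm_command(targets=[[11, -47, 0, 0, 0], [23, -94, 0, 0, 0], [34, -141, 0, 0, 0], [46, -188, 0, 0, 0], [57, -235, 0, 0, 0]])

```text
t: 1.2
eef_pos: [448.6, -206.6, 224.6]
tcp_rot: [3.142, -0.0, 0.24]
ft_force: [1.1, -0.8, -0.7]
opening: 0.214
grip_force: 0.0
```

>>> arm_command(targets=[[11, -47, 0, 0, 0], [23, -94, 0, 0, 0], [34, -141, 0, 0, 0], [46, -188, 0, 0, 0], [57, -235, 0, 0, 0]])

```text
t: 1.7
eef_pos: [448.2, 35.2, 224.8]
tcp_rot: [3.141, -0.0, 0.24]
ft_force: [1.6, -0.2, 0.4]
opening: 0.003
grip_force: 0.0
```

>>> arm_command(targets=[[11, -47, 0, 0, 0], [23, -94, 0, 0, 0], [34, -141, 0, 0, 0], [44, -180, 0, 0, 0], [44, -180, 0, 0, 0]])

```text
t: 2.2
eef_pos: [448.0, 222.3, 224.4]
tcp_rot: [-3.141, -0.0, 0.244]
ft_force: [-0.2, -1.0, -0.5]
opening: 0.005
grip_force: 0.0
```

Run:
```python
from h import *
s=env.state();print(s['t'],s['eef_pos'],s['tcp_rot'],s['ft_force'],s['opening'])
w=env.read_camera('wrist');cv2.imwrite('pics/w1.png',w['frame'][:,:,::-1]);print(w['hand_eye'],w['vertical_fov'],w['cx'],w['cy'])
```

```text
2.2 [448.  222.3 224.4] [-3.1 -0.   0.2] [-0.2 -1.  -0.5] 0.004736599607765879
[[  -0.    -1.    -0.2   66.8]
 [   1.    -0.     0.     0.3]
 [  -0.    -0.2    1.  -170.6]
 [   0.     0.     0.     1. ]] 62.71127038717678 272.5149865142997 209.31904850200976
```

View pics/w1.png

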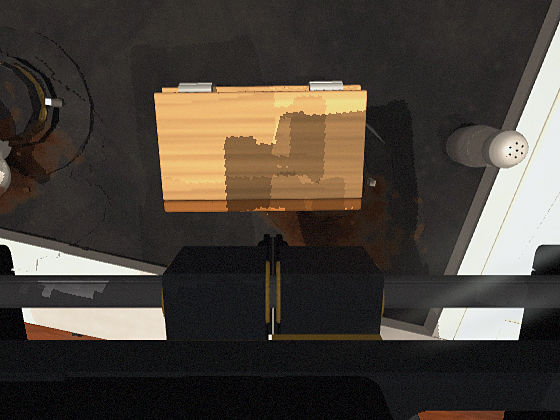

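The wrist view shows the wide lid. Its back corners are at about (155,93) and (367,90), its front corners (the orange strip's lower edge) at about (164,212) and (362,211), and the hinges are at the top. I'll locate it precisely from these.

Run:
```python
from h import *
from scipy.spatial.transform import Rotation as R
s=env.state();w=env.read_camera('wrist')
T=np.eye(4);T[:3,:3]=R.from_euler('xyz',s['tcp_rot']).as_matrix();T[:3,3]=s['eef_pos'];w['world_from_camera']=T@w['hand_eye']
P=np.array([ray(w,p,74) for p in [(155,93),(367,90),(362,211),(164,212)]])
print(P,[np.linalg.norm(P[i]-P[(i+1)%4]) for i in range(4)],s['tcp_rot'][2])
b=(P[0]+P[1])/2;f=(P[2]+P[3])/2
x=(b-f)/np.linalg.norm(b-f);e=P[0]-P[1];print('back',b,'front',f,'yaw',np.degrees(np.arctan2(x[1],x[0])),np.degrees(np.arctan2(-e[0],e[1])))
Ri=T[:3,:3].T
print('in tool: back',Ri@(b-T[:3,3]),'front',Ri@(f-T[:3,3]))
```

```text
[[514.2 343.3  74. ]
 [561.8 161.9  74. ]
 [455.4 133.   74. ]
 [408.7 317.4  74. ]] [np.float64(187.55158045344854), np.float64(110.31240656401444), np.float64(190.170732357534), np.float64(108.67590338052635)] 0.24376747116667552
back [538.  252.6  74. ] front [432.  225.2  74. ] yaw 14.503648390455158 14.701012177703218
in tool: back [ 95.2  -9.5 150.3] front [-14.2  -8.5 150.3]
```

>>> arm_command(targets=[[0, -3, 35, -0.6, 0], [0, -6, 75, -0.6, 0], [0, -8, 110, -0.6, 0], [0, -8, 135, -0.6, 0], [0, -8, 142, -0.6, 0]])

```text
t: 2.8
eef_pos: [445.7, 224.7, 80.6]
tcp_rot: [3.141, 0.004, 0.249]
ft_force: [-0.3, 0.0, -0.0]
opening: 0.004
grip_force: 0.0
```

>>> arm_command(targets=[[0, 0, 2, 0, 0], [0, 0, 4, 0, 0], [0, 0, 6, 0, 0], [0, 0, 8, 0, 0], [0, 0, 9, 0, 0]])

```text
t: 3.3
eef_pos: [446.7, 226.4, 74.1]
tcp_rot: [3.142, -0.001, 0.251]
ft_force: [-1.3, -1.0, 5.4]
opening: 0.006
grip_force: 2.6
```

>>> arm_command(targets=[[0, 0, 1, 0, 0], [0, 0, 2, 0, 0], [0, 0, 3, 0, 0]])

```text
t: 3.6
eef_pos: [446.4, 226.3, 71.1]
tcp_rot: [3.141, -0.0, 0.251]
ft_force: [-2.2, -2.7, 7.4]
opening: 0.003
grip_force: 3.6
```

>>> arm_command(targets=[[0, 0, 1, 0, 0], [0, 0, 2, 0, 0], [0, 0, 2.5, 0, 0], [0, 0, 2.5, 0, 0]])

```text
t: 4.0
eef_pos: [446.1, 226.3, 68.4]
tcp_rot: [3.141, 0.001, 0.251]
ft_force: [-2.4, -2.0, 5.9]
opening: 0.007
grip_force: 3.0
```

>>> arm_command(targets=[[0, 0, 0.7, 0, 0], [0, 0, 1.4, 0, 0], [0, 0, 1.4, 0, 0]])

```text
t: 4.3
eef_pos: [446.1, 226.2, 67.0]
tcp_rot: [3.141, 0.001, 0.251]
ft_force: [-2.6, -1.8, 6.2]
opening: 0.004
grip_force: 3.1
```

>>> arm_command(targets=[[0, 0, 0.5, 0, 0], [0, 0, 1, 0, 0], [0, 0, 1, 0, 0]])

```text
t: 4.6
eef_pos: [446.0, 226.2, 66.5]
tcp_rot: [3.141, 0.0, 0.251]
ft_force: [-5.4, -2.2, 14.5]
opening: 0.002
grip_force: 7.4
```

The force rose to 14.5 N, so the lid is at its stop and past the release point. Now I'll rise quickly, clear of the lid.

>>> arm_command(targets=[[0, 0, -50, 0, 0], [0, 0, -100, 0, 0], [-10, 0, -150, 0, 0], [-25, 0, -165, 0, 0], [-40, 0, -165, 0, 0]])

```text
t: 5.1
eef_pos: [408.1, 216.7, 233.5]
tcp_rot: [-3.141, -0.005, 0.251]
ft_force: [0.4, -0.7, -1.1]
opening: 0.003
grip_force: 0.0
```

>>> arm_command(targets=[[-5, 0, 0, 0, 0], [-5, 0, 0, 0, 0], [-5, 0, 0, 0, 0], [-5, 0, 0, 0, 0]])

```text
t: 5.5
eef_pos: [403.4, 215.3, 230.2]
tcp_rot: [3.141, 0.001, 0.25]
ft_force: [-1.1, 0.1, -0.6]
opening: 0.005
grip_force: 0.0
```

Run:
```python
from h import *
s=env.state();print(s['t'],s['eef_pos'],s['tcp_rot'],s['ft_force'])
c=env.read_camera('scene')['frame'];d=env.read_camera('side')['frame'];w=env.read_camera('wrist')['frame']
f=lambda i,a,b:cv2.resize(i,(a,b))
o=np.zeros((600,800,3),np.uint8);o[:300,:400]=f(c[150:300,155:355],400,300);o[:300,400:]=f(d[120:270,160:360],400,300);o[300:,:400]=f(w,400,300)
cv2.imwrite('pics/a1.png',o[:,:,::-1])
```

```text
5.5 [403.4 215.3 230.2] [3.1 0.  0.3] [-1.1  0.1 -0.6]
```

View pics/a1.png

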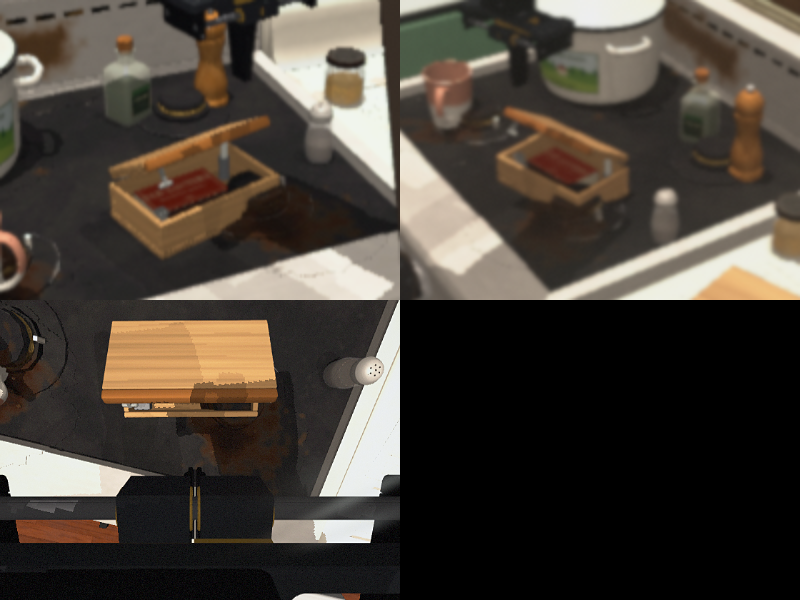

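The catch has let go and the lid is partly open. It looks under 1 rad, so it may still be rising slowly. I'll wait, then measure the angle.

>>> arm_command(targets=[[0, 0, 0, 0, 0], [0, 0, 0, 0, 0], [0, 0, 0, 0, 0], [0, 0, 0, 0, 0], [0, 0, 0, 0, 0]])

```text
t: 6.15
eef_pos: [402.9, 215.2, 230.7]
tcp_rot: [3.141, -0.0, 0.251]
ft_force: [0.1, -0.1, -0.4]
opening: 0.007
grip_force: 0.0
```

Run:
```python
from h import *
d=env.read_camera('side')['frame'];w=env.read_camera('wrist')['frame'];c=env.read_camera('scene')['frame']
f=lambda i,a,b:cv2.resize(i,(a,b))
o=np.zeros((600,800,3),np.uint8);o[:300,:400]=f(c[150:300,155:355],400,300);o[:300,400:]=f(d[120:270,160:360],400,300);o[300:,:400]=f(w,400,300)
cv2.imwrite('pics/a2.png',o[:,:,::-1])
```

```text
(no output)
```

View pics/a2.png

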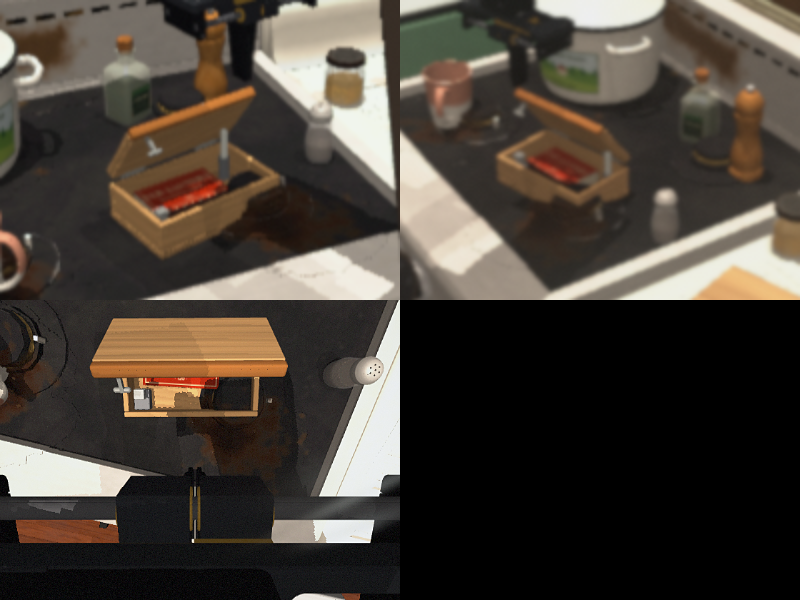

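The lid is still swinging up slowly. I'll wait longer, then work out the angle from the front strip's lower edge in the wrist view.

>>> arm_command(targets=[[0, 0, 0, 0, 0], [0, 0, 0, 0, 0], [0, 0, 0, 0, 0], [0, 0, 0, 0, 0], [0, 0, 0, 0, 0]])

```text
t: 6.8
eef_pos: [402.9, 215.2, 230.7]
tcp_rot: [3.142, 0.0, 0.251]
ft_force: [0.2, 0.2, -0.6]
opening: 0.007
grip_force: 0.0
```

>>> arm_command(targets=[[0, 0, 0, 0, 0], [0, 0, 0, 0, 0], [0, 0, 0, 0, 0], [0, 0, 0, 0, 0], [0, 0, 0, 0, 0]])

```text
t: 7.3
eef_pos: [402.9, 215.2, 230.7]
tcp_rot: [3.141, -0.0, 0.251]
ft_force: [0.1, -0.3, 0.6]
opening: 0.0
grip_force: 0.0
```

>>> arm_command(targets=[[0, 0, 0, 0, 0], [0, 0, 0, 0, 0], [0, 0, 0, 0, 0], [0, 0, 0, 0, 0], [0, 0, 0, 0, 0]])

```text
t: 7.8
eef_pos: [402.9, 215.2, 230.7]
tcp_rot: [3.142, -0.0, 0.251]
ft_force: [-0.4, -0.0, 0.0]
opening: 0.008
grip_force: 0.0
```

```bash
cat >> h.py <<'E'
from scipy.spatial.transform import Rotation as R
from scipy.optimize import brentq
X=np.array([np.cos(.253),np.sin(.253),0]);H=np.array([538,253.2,60.])
def angle(v,u=265):
    s=env.state();w=env.read_camera('wrist')
    T=np.eye(4);T[:3,:3]=R.from_euler('xyz',s['tcp_rot']).as_matrix();T[:3,3]=s['eef_pos'];w['world_from_camera']=T@w['hand_eye']
    g=lambda a:(ray(w,(u,v),60+110*np.sin(a))-H)@X+110*np.cos(a)
    return brentq(g,0.2,1.5)
E
python3 - <<'E'
from h import *
w=env.read_camera('wrist')['frame'];cv2.imwrite('pics/w3.png',w[:,:,::-1])
E
```

```text
(no output)
```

View pics/w3.png

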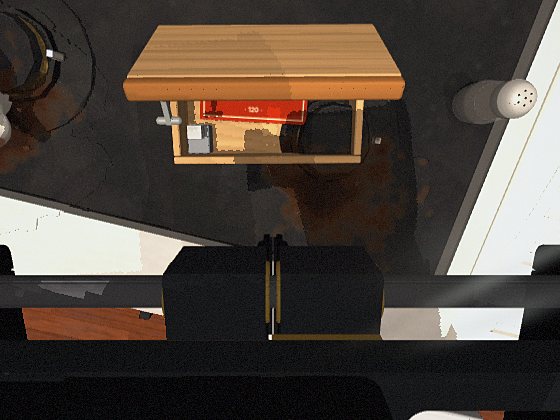

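The front strip's lower edge is at v≈100 and its upper edge at v≈77 (u≈265).

Run:
```python
from h import *
a=angle(100);print('angle',a)
s=env.state();Ri=R.from_euler('xyz',s['tcp_rot']).as_matrix().T
for th in [a,1.2,1.4,1.5,1.55]:
    p=H-X*110*np.cos(th)+[0,0,110*np.sin(th)];print(th,p,'tool',Ri@(p-s['eef_pos']))
```

```text
angle 1.0249165537933942
1.0249165537933942 [482.7 238.9 154. ] tool [83.2 -3.2 76.7]
1.2 [499.4 243.2 162.5] tool [100.4  -3.2  68.2]
1.4 [519.9 248.5 168.4] tool [121.6  -3.2  62.3]
1.5 [530.5 251.3 169.7] tool [132.5  -3.3  61. ]
1.55 [535.8 252.6 170. ] tool [138.   -3.3  60.7]
```

The lid is at 1.02 rad, as expected. I'll lower the fingertips in front of its edge, about 16 mm below the corner, and push it up and back along the arc.

>>> arm_command(targets=[[20, -2, 30, 0, 0], [40, -3, 60, 0, 0], [50, -3, 85, 0, 0], [52, -3, 92, 0, 0], [52, -3, 92, 0, 0]])

```text
t: 8.4
eef_pos: [452.2, 230.8, 138.1]
tcp_rot: [3.141, 0.002, 0.251]
ft_force: [-0.5, 0.0, -0.0]
opening: 0.003
grip_force: 0.0
```

>>> arm_command(targets=[[8, 0, 0, 0, 0], [16, 0, 0, 0, 0], [22, 0, 0, 0, 0], [27, 0, -2, 0, 0], [32, 0, -4, 0, 0]])

```text
t: 8.9
eef_pos: [483.7, 239.0, 143.2]
tcp_rot: [3.142, 0.0, 0.251]
ft_force: [-4.2, -0.3, 2.7]
opening: 0.004
grip_force: 2.0
```

>>> arm_command(targets=[[5, 0, -2, 0, 0], [10, 0, -4, 0, 0], [15, 0, -5, 0, 0], [20, 0, -6, 0, 0], [24, 0, -7, 0, 0]])

```text
t: 9.4
eef_pos: [507.3, 245.0, 149.7]
tcp_rot: [3.142, -0.0, 0.251]
ft_force: [-2.3, -0.1, 0.1]
opening: 0.007
grip_force: 1.0
```

>>> arm_command(targets=[[4, 0, -1, 0, 0], [8, 0, -2, 0, 0], [12, 0, -2, 0, 0], [15, 0, -2, 0, 0], [17, 0, -2, 0, 0]])

```text
t: 9.9
eef_pos: [523.7, 249.2, 151.8]
tcp_rot: [3.141, -0.0, 0.251]
ft_force: [-1.6, 0.1, 0.8]
opening: 0.004
grip_force: 0.7
```

>>> arm_command(targets=[[1, 0, 0, 0, 0], [1, 0, 0, 0, 0], [1, 0, 0, 0, 0], [1, 0, 0, 0, 0]])

```text
t: 10.3
eef_pos: [524.3, 249.4, 151.7]
tcp_rot: [3.141, -0.0, 0.251]
ft_force: [-0.1, 0.2, 0.2]
opening: 0.005
grip_force: 0.0
```

Run:
```python
from h import *
d=env.read_camera('side')['frame'];w=env.read_camera('wrist')['frame'];c=env.read_camera('scene')['frame']
f=lambda i,a,b:cv2.resize(i,(a,b))
o=np.zeros((600,800,3),np.uint8);o[:300,:400]=f(c[150:300,155:355],400,300);o[:300,400:]=f(d[120:270,160:360],400,300);o[300:,:400]=f(w,400,300)
cv2.imwrite('pics/a4.png',o[:,:,::-1])
```

```text
(no output)
```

View pics/a4.png

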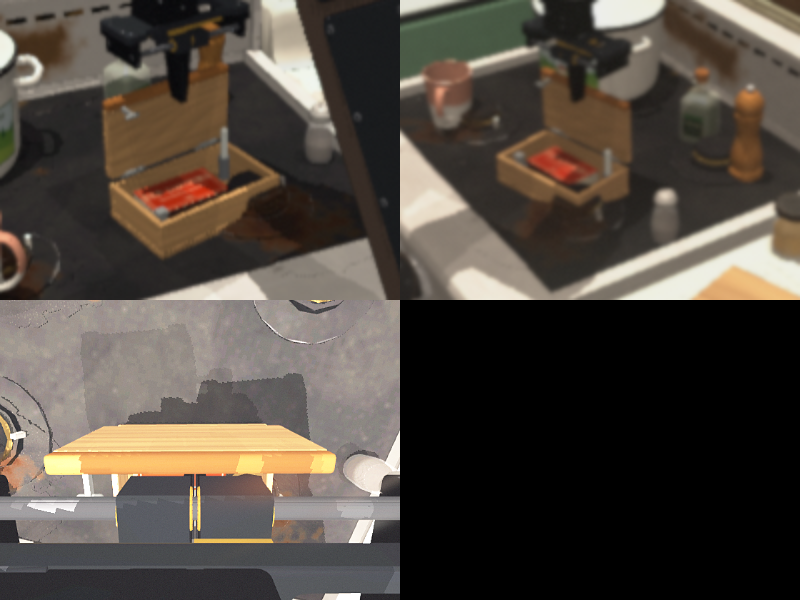

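The lid stands near upright, with the strip's lower edge at v≈242 in the wrist view. I'll check the angle.

Run:
```python
from h import *
import h
s=env.state();w=env.read_camera('wrist')
T=np.eye(4);T[:3,:3]=R.from_euler('xyz',s['tcp_rot']).as_matrix();T[:3,3]=s['eef_pos'];w['world_from_camera']=T@w['hand_eye']
for u,v in [(150,242),(380,241)]:
    g=lambda a:(ray(w,(u,v),60+110*np.sin(a))-H)@X+110*np.cos(a)
    print(brentq(g,.5,1.9))
```

```text
1.5670548692721633
1.5680732179865533
```

It measures about 1.53–1.57 rad and there is no contact force. I'll back off to the front, then go up and away.

>>> arm_command(targets=[[-10, 0, 0, 0, 0], [-30, 0, 0, 0, 0], [-55, 0, -10, 0, 0], [-80, 0, -30, 0, 0], [-105, 0, -70, 0, 0]])

```text
t: 11.0
eef_pos: [419.9, 222.5, 220.5]
tcp_rot: [3.141, 0.005, 0.251]
ft_force: [0.9, 1.0, 1.2]
opening: 0.001
grip_force: 0.0
```

>>> arm_command(targets=[[0, 0, -20, 0, 0], [0, 0, -20, 0, 0], [0, 0, -20, 0, 0], [0, 0, -20, 0, 0], [0, 0, -20, 0, 0]])

```text
t: 11.5
eef_pos: [422.3, 223.2, 240.6]
tcp_rot: [3.141, 0.002, 0.25]
ft_force: [0.1, 0.5, -0.4]
opening: 0.003
grip_force: 0.0
```

Run:
```python
from h import *
d=env.read_camera('side')['frame'];w=env.read_camera('wrist')['frame'];c=env.read_camera('scene')['frame']
f=lambda i,a,b:cv2.resize(i,(a,b))
o=np.zeros((600,800,3),np.uint8);o[:300,:400]=f(c[150:300,155:355],400,300);o[:300,400:]=f(d,400,300);o[300:,:400]=f(w,400,300)
cv2.imwrite('pics/a5.png',o[:,:,::-1])
```

```text
(no output)
```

View pics/a5.png

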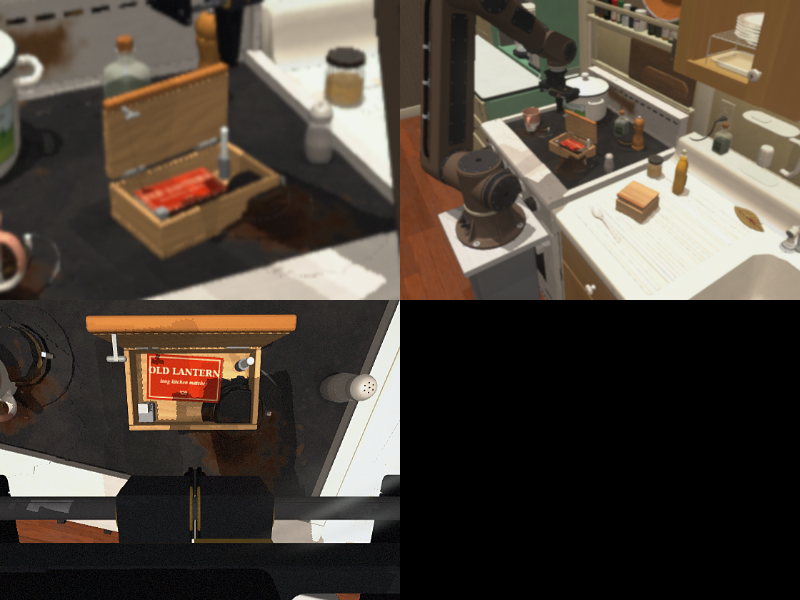

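The lid stays upright on its own, the matches are inside, the narrow box is shut and the arm is clear.

```bash
python3 -c "
from cell import env
print(env.job_done())"
```

```text
the job is handed in; nothing more can be done
None
```

The wide box's lid was pressed open, sprang to about 1.02 rad by itself and was pushed upright to about 1.55 rad; the arm is clear, the narrow box is shut, nothing else looked moved, and the job is handed in (no verdict was returned).

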